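# Back the sample carousel up one notch

## Task

The last sample has to be looked at again: back the sample carousel up by one notch. With a fingertip push the pawl's ball outward so that the pawl tips up out of the teeth and stays up, push the wheel one notch backward (clockwise seen from above) by one of its posts, then push the ball back in so that the pawl drops fully home in the new notch. Only push: do not take a post or the ball between the fingers, and leave the glassware and tools around it where they are.

Things in the scene. Friction and masses are not known exactly. Their poses are not given: they have to be found in the camera images.
- base: Carousel base, bolted down: aluminium plate 260 x 260 x 16 mm with a 50 mm wide tongue, reaching 195 mm from the spindle, that carries the pawl's bracket (76 mm high, 29 mm wide). Origin on the table under the spindle, z up, x from the spindle towards the pawl. The pawl swings in the base's x-z plane about a pin 160 mm out along x, 68 mm above the table.
- hub (a point): Centre of the top of the wheel's hub, 56 mm above the table, on the upright spindle; its axes turn with the wheel. The wheel is a white disc 250 mm across, top face 44 mm above the table; eight saw teeth 45 degrees apart stand on its rim, 102 to 122 mm from the spindle, tops 56 mm above the table. It stays where it is left (drag about 3 N at a post).
- wheel (a joint): Turn of the wheel, rad, growing anticlockwise seen from above (forward). Starts a little above 0. Backward is clockwise (falling). A notch is 0.785. With the pawl down a tooth stops the wheel at 0 going backward; forward it ratchets. A notch has 0.26 of play: one notch back the pawl drops fully home from -0.785 to -0.525, so aim near -0.65.
- pawl (a joint): Swing of the pawl, rad: 0 is fully down in a notch, growing as its nose lifts; stop at 0.85. Its weighted ball tips it over centre: let go below about 0.45 it falls shut, above that it falls back to its stop and stays up. The nose is clear of the teeth above about 0.3. It moves with under 1 N at the ball.
- ball (a point): Centre of the black ball, 26 mm across, on the pawl's upright stem (8 mm thick, 62 mm from pin to ball centre). Pawl down: 142 mm out along the base's x, 127 mm above the table (stem leans 0.30 rad towards the spindle). Pawl up: 192 mm out, 121 mm up. Pushing it outward, away from the spindle, lifts the pawl; pushing it inward lowers it.
- post0 (a point): Push post 0 on the wheel: upright steel pin 12 mm thick, 40 mm high above the disc, 70 mm from the spindle; this point is on its axis, 8 mm below its top, 76 mm above the table. Post k stands at k x 45 degrees anticlockwise from post 0.
- post1 (a point): Push post 1 on the wheel: upright steel pin 12 mm thick, 40 mm high above the disc, 70 mm from the spindle; this point is on its axis, 8 mm below its top, 76 mm above the table.
- post2 (a point): Push post 2 on the wheel: upright steel pin 12 mm thick, 40 mm high above the disc, 70 mm from the spindle; this point is on its axis, 8 mm below its top, 76 mm above the table.
- post3 (a point): Push post 3 on the wheel: upright steel pin 12 mm thick, 40 mm high above the disc, 70 mm from the spindle; this point is on its axis, 8 mm below its top, 76 mm above the table.
- post4 (a point): Push post 4 on the wheel: upright steel pin 12 mm thick, 40 mm high above the disc, 70 mm from the spindle; this point is on its axis, 8 mm below its top, 76 mm above the table.
- post5 (a point): Push post 5 on the wheel: upright steel pin 12 mm thick, 40 mm high above the disc, 70 mm from the spindle; this point is on its axis, 8 mm below its top, 76 mm above the table.
- post6 (a point): Push post 6 on the wheel: upright steel pin 12 mm thick, 40 mm high above the disc, 70 mm from the spindle; this point is on its axis, 8 mm below its top, 76 mm above the table.
- post7 (a point): Push post 7 on the wheel: upright steel pin 12 mm thick, 40 mm high above the disc, 70 mm from the spindle; this point is on its axis, 8 mm below its top, 76 mm above the table.
- vial1: Amber glass vial 28 mm across, 60 mm high, standing near the pawl; leave alone. Origin at the centre of its underside.
- vial2: A second such vial on the other side of the pawl; leave alone. Origin at the centre of its underside.
- dish: Clear shallow dish 86 mm across, 16 mm high; leave alone. Origin at the centre of its underside.
- jar: Clear sample jar 56 mm across, 75 mm high; leave alone. Origin at the centre of its underside.
- bowl: Orange plastic bowl 150 mm across, 65 mm high; leave alone. Origin at the centre of its underside.
- forceps: Steel forceps about 135 mm long, lying flat; leave alone. Origin at the centre of its underside.
- welltray: Loose black well tray 120 x 80 x 10 mm; leave alone. Origin at the centre of its underside.

How it is judged:
On the way, in this order (a step that is already met when the one before it is completed fails the run):
1. the pawl is up, out of the teeth, with the wheel still in its first notch (value of joint pawl above 0.6 rad and value of joint wheel between -0.15 and 0.35 rad), for 0.2 s.
2. the wheel stands one notch back with the pawl still up (value of joint pawl above 0.6 rad and value of joint wheel between -0.8154 and -0.4854 rad), for 0.2 s.
At the end, for the whole second after the job is handed in: The wheel is at rest one notch behind its first notch (joint between -0.815 and -0.495 rad) and the pawl lies fully home in that notch (below 0.06 rad) (value of joint pawl below 0.06 rad and value of joint wheel between -0.8154 and -0.4954 rad and velocity of joint wheel between -0.05 and 0.05 rad/s and velocity of joint pawl between -0.1 and 0.1 rad/s); the robot touches nothing.
It fails at once if a post or the pawl's ball is taken between the fingers (distance between the grasp point and post0 below 0.008 m or distance between the grasp point and post1 below 0.008 m or distance between the grasp point and post2 below 0.008 m or distance between the grasp point and post3 below 0.008 m or distance between the grasp point and post4 below 0.008 m or distance between the grasp point and post5 below 0.008 m or distance between the grasp point and post6 below 0.008 m or distance between the grasp point and post7 below 0.008 m or distance between the grasp point and ball below 0.008 m).
It fails at once if something standing around is moved more than 30 mm or lifted (distance of any of vial1, vial2, dish, jar, bowl, forceps, welltray from where it was at the start of the episode above 0.03 m).
It also fails if it takes over 56 s, if anything falls off the work surface, if the arm or the gripper's body presses on something with over 40 N, if the wrist force passes 120 N, or if a joint passes its speed limit or range.

## Robot

A 7-joint arm with a two-finger parallel gripper is mounted at the origin on the work surface. World frame = base frame: x ahead of the robot, y to its left, z up, the work surface at z = 0. Lengths are in m, angles in rad, forces in N, time in s.
With the tool pointing down it reaches from about 0.4 to 0.875 m from the base axis. Payload 6.5 kg.
Tool frame: the origin (TCP) lies on the mounting face of the last link; the fingertips stand 166 mm ahead of it and the grasp point (between the pads) lies 147 mm ahead of it; z points along the fingers, y is the direction in which the jaws open and shut (so a half turn about z gives the same grasp; the last joint's range is limited). The gripper opens to 88 mm and grips with 3 to 60 N. Pads are 18 mm wide; open, the fingers measure 123 mm over their backs; the gripper's body (75 mm by 187 mm) begins 45 mm behind the grasp point.
Start: joints at [-1.32, 0.536, -0.004, 1.538, 0.003, 1.067, -0.071], TCP at [0.202, 0.618, 0.405] pointing down, gripper open.
Joint ranges: [-2.7, 2.7], [-0.37, 2.16], [-1.27, 1.26], [0.24, 2.4], [-1.31, 4.45], [0.19, 1.91], [-2.76, 2.76]. Speed limits (rad/s): [2.39, 2.39, 3.14, 3.14, 3.14, 3.14, 3.14].

## Interface

Orientations are given as a rotation vector (axis times angle).
In Python, from station import arm, optics gives the robot as it stands.
- The arm moves only by the shell command python3 -m inch 'ROWS' [FORCE]. ROWS is JSON, a list of rows, each a list of 3 entries, a list of its own where there are three numbers: the shift along the tool's x, y, z in m, then the turn about the tool's z in degrees, then the opening, from 0 (shut) to 1 (fully open). In form: [[[dx, dy, dz], roll, gripper], ...]. A call has 1 to 20 rows; each row is the pose to reach, as a shift and turn from the pose commanded when the call began, along the tool's axes at that moment; what a row does not reach only later rows make up. A row lasts 1/12 s, in which the tool goes at most 41.7 mm and 7.16 degrees, less where a joint would pass 70% of its speed; a pose out of reach is approached as far as the arm can. A call with a gripper value outside its range is refused whole. The fingers move at their own pace and stop on an object; FORCE is the grip in N (left out, the last holds). Time passes only in rows, so rows that repeat a pose let the fingers close. It gives the time, the measured TCP pose, the force and the opening at its end, in the units of the state.
- arm.state(): the state, without advancing time (a new reading comes with each control period).
- optics.grab_frame(name): name is "scene" or "top" or "wrist"; returns a dict with "pixels" (400x640x3 uint8, red, green, blue), "z_map" (400x640 float32, m along the optical axis (not along the pixel's ray), 0 where there is no reading), "K" (3x3 intrinsics, pixels), "R" (3x3) and "t" (3): a world point X has camera coordinates R X + t. Camera axes: x right, y down, z forward; pixel columns grow to the right and rows downward; lengths in m; the calibration is good to about 2 mm. A picture is of the moment at which its call begins.
- arm.hand_in(): hands the job in, once; it reports no verdict.
The state is a dict: "time": time; "qpos": joint angles; "joint_velocities": joint speeds; "joint_torque": joint torques, N m; "position": TCP position; "eef_rot": TCP orientation; "ft_force": force on the tool from outside, world axes, zero at the start; "ft_torque": the same for the moment, N m; "opening": opening from 0.0 (shut) to 1.0 (fully open).
Only numpy, scipy, OpenCV 4.12 (cv2) and the standard library are available. Lean on these libraries where they do the work, as an engineer would, in place of code of your own. Each camera call takes 0.05 s, during which the arm holds its last target.

## Working session

There is one attempt and no reset: what is moved stays moved. The work goes in short steps, Python scripts to look and compute and a shell command to move; the robot and the scene stay as the last step left them, time stands still between calls to the robot, and variables do not carry over. Pictures are saved under pics/ and viewed, and the job is handed in when it is done.

```bash
ls; mkdir -p pics
python3 - <<'E'
from station import arm, optics
import cv2,numpy as np
print(arm.state())
for n in ["scene","top","wrist"]:
    f=optics.grab_frame(n); cv2.imwrite(f"pics/{n}0.png",f["pixels"][:,:,::-1]); np.savez(f"/tmp/{n}0.npz",**f)
    print(n,f["K"].tolist(),f["R"].tolist(),f["t"].tolist())
E
```

```text
pics
{'time': 0.0, 'qpos': array([-1.3202083 ,  0.53717322, -0.00444195,  1.53884091,  0.00256745,
        1.06731855, -0.07118496]), 'joint_velocities': array([-0.001118  , -0.00209533, -0.00054751,  0.00059266,  0.00144987,
        0.00018956,  0.00055271]), 'joint_torque': array([ 1.64703265e-04, -5.70995021e+01,  9.90978219e-01, -2.51597035e+01,
       -5.62073523e-02,  1.81219296e-02,  1.94081904e-04]), 'position': array([0.20237463, 0.61735275, 0.40384679]), 'eef_rot': array([-4.95388383e-01, -3.10210804e+00,  2.71007072e-03]), 'ft_force': array([ 0.05964881, -0.43570615,  0.19925632]), 'ft_torque': array([-0.02805147,  0.00826548, -0.0267741 ]), 'opening': 0.9994652472898886}
scene [[418.48284920635143, 0.0, 315.2046364877804], [0.0, 418.48284920635143, 192.535706822549], [0.0, 0.0, 1.0]] [[-0.22793183788213633, 0.9736738874312143, -0.0024976417395400543], [0.5752600028671968, 0.13259479847345848, -0.8071521222910929], [-0.7855717703564099, -0.1854124600785248, -0.5903382193850618]] [0.13766435465449442, -0.2249585794792036, 1.6340130152493346]
top [[382.22188243896784, 0.0, 318.9141712800909], [0.0, 382.22188243896784, 196.13283813750485], [0.0, 0.0, 1.0]] [[-0.033832107871448865, -0.999412673220482, 0.005449503029145715], [-0.9759770280415332, 0.031863538276415006, -0.21553086939861701], [0.2152306418988497, -0.01261045339381009, -0.9764818212609039]] [-0.018174929605530906, 0.550267924208954, 1.1630138600681186]
wrist [[278.1735602518862, 0.0, 318.39267822529865], [0.0, 278.1735602518862, 200.06276400800593], [0.0, 0.0, 1.0]] [[0.31269945990104653, 0.949849812829879, -0.002093046735968893], [0.9124989342569899, -0.29978986866047896, 0.27833743842392444], [0.2637512895844361, -0.08894586958132357, -0.9604810719254026]] [-0.6481153733534734, -0.03846802038750389, 0.389101233093568]
```

View pics/scene0.png

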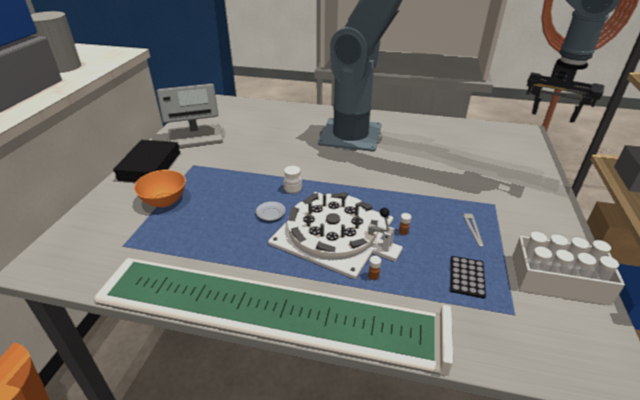

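View pics/top0.png

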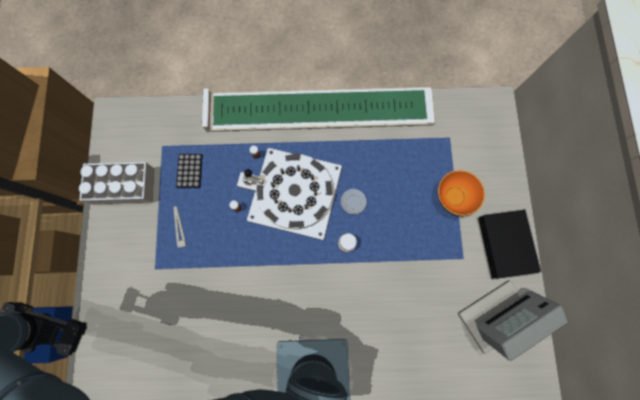

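View pics/wrist0.png

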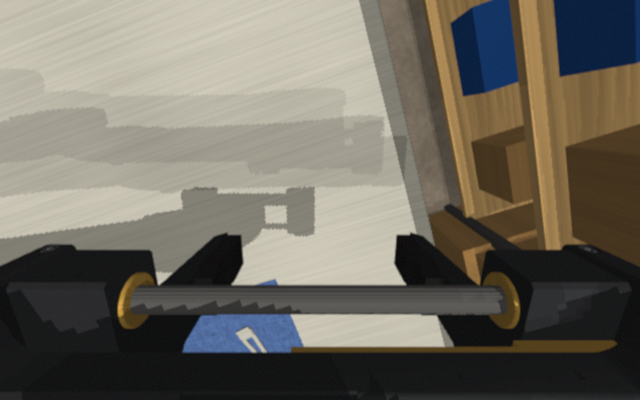

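The scene view shows the carousel near (335,222) with the ball near (385,212). In the top view the hub is near (294,190) and the ball near (247,174), and the vials are at (254,151) and (234,205). I'll zoom in next.

Run:
```python
import cv2
a=cv2.imread("pics/top0.png")[130:260,220:380]; cv2.imwrite("pics/topz.png",cv2.resize(a,None,fx=4.6,fy=4.6,interpolation=cv2.INTER_CUBIC))
a=cv2.imread("pics/scene0.png")[155:290,245:435]; cv2.imwrite("pics/scenez.png",cv2.resize(a,None,fx=4.2,fy=4.2,interpolation=cv2.INTER_CUBIC))
```

```text
(no output)
```

View pics/topz.png

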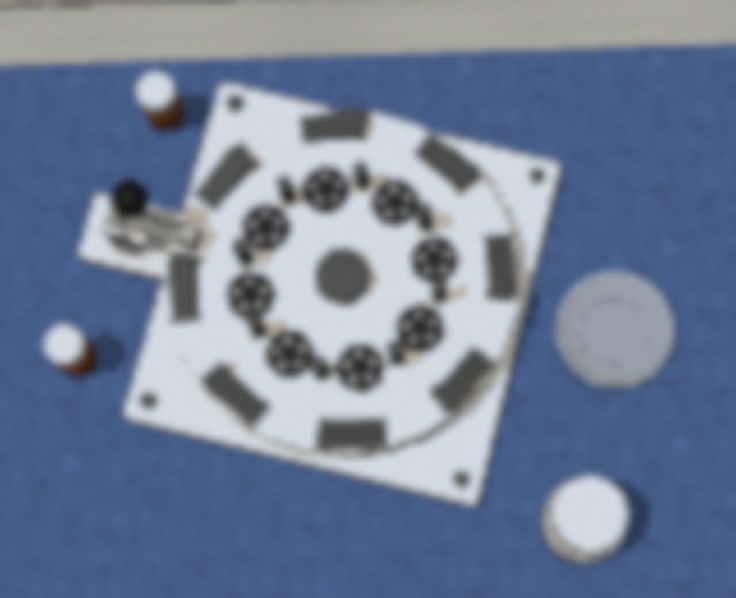

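View pics/scenez.png

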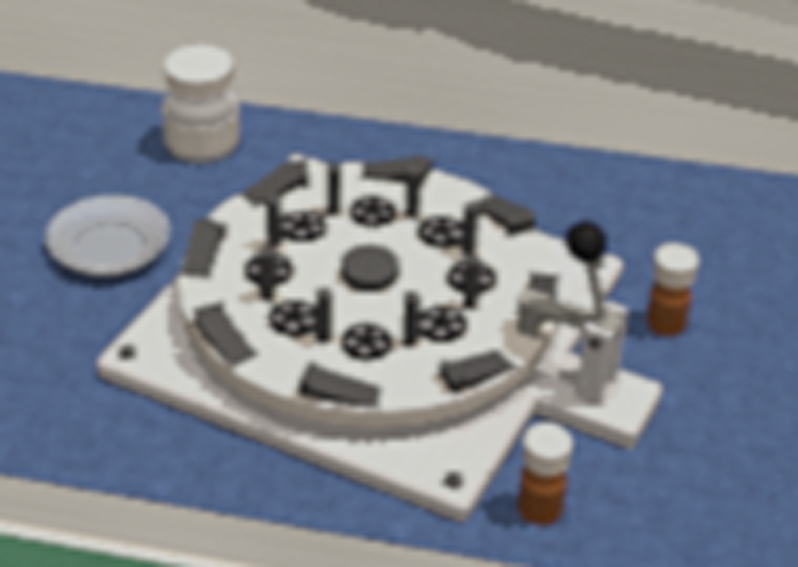

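```bash
cat > h.py <<'E'
import numpy as np
def ray(f,uv):
    R,t,K=f["R"],f["t"],f["K"]; c=-R.T@t
    d=R.T@np.linalg.inv(K)@np.array([uv[0],uv[1],1.]); return c,d/np.linalg.norm(d)
def onz(f,uv,z):
    c,d=ray(f,uv); return c+d*(z-c[2])/d[2]
def tri(fs,uvs):
    A=np.zeros((3,3));b=np.zeros(3)
    for f,uv in zip(fs,uvs):
        c,d=ray(f,uv);P=np.eye(3)-np.outer(d,d);A+=P;b+=P@c
    return np.linalg.solve(A,b)
def proj(f,X):
    p=f["K"]@(f["R"]@np.asarray(X)+f["t"]);return p[:2]/p[2]
E
python3 - <<'E'
import numpy as np
from h import *
T=dict(np.load("/tmp/top0.npz"));S=dict(np.load("/tmp/scene0.npz"))
tz=lambda u,v:((u+.5)/4.6-.5+220,(v+.5)/4.6-.5+130)
sz=lambda u,v:((u+.5)/4.2-.5+245,(v+.5)/4.2-.5+155)
c=np.array([onz(T,tz(*p),.016) for p in [(236,103),(537,175),(461,478),(149,400)]])
print(c.round(4),c.mean(0))
hT=onz(T,tz(343,276),.056);hS=onz(S,sz(370,266),.056);print("hub",hT,hS)
v=(c[0]+c[3]-c[1]-c[2]);v2=c[0]+c[1]-c[2]-c[3]
y=np.arctan2(v[1],v[0]);print("yaw base",y, np.arctan2(v2[1],v2[0])-y)
b=tri([T,S],[tz(128,197),sz(586,241)]);print("ball",b)
h=(hT+hS)/2
print("pred ball",h[:2]+.142*np.array([np.cos(y),np.sin(y)]))
for n,p in dict(v1=(157,90),v2=(66,344),).items(): print(n,onz(T,tz(*p),.06))
print(onz(S,sz(677,253),.06),onz(S,sz(549,438),.06))
# posts in top view: projected tops (dark) 
for p in [(288,188),(362,174),(425,213),(440,290),(399,355),(321,369),(260,329),(242,250)]:
    X=onz(T,tz(*p),.076); d=X-h; print(X.round(4),np.hypot(*d[:2]).round(4),np.degrees(np.arctan2(d[1],d[0])-y).round(1)%360)
for p in [(333,190),(413,190),(469,230),(274,228),(324,315),(411,318),(266,272)]:
    X=onz(S,sz(*p),.064); d=X-h; print("S",np.hypot(*d[:2]).round(4),np.degrees(np.arctan2(d[1],d[0])-y).round(1)%360)
E
```

```text
[[ 0.7181  0.121   0.016 ]
 [ 0.6555 -0.0991  0.016 ]
 [ 0.4347 -0.0358  0.016 ]
 [ 0.4977  0.1844  0.016 ]] [0.57649694 0.04261821 0.016     ]
hub [0.57436721 0.04242964 0.056     ] [0.57973294 0.04335001 0.056     ]
yaw base 1.292948304809207 -1.572748393034701
ball [0.61529181 0.17957732 0.12935452]
pred ball [0.61599881 0.17944383]
v1 [0.71429228 0.17225395 0.06      ]
v2 [0.53130386 0.23455876 0.06      ]
[0.52669592 0.23580445 0.06      ] [0.71259765 0.17411136 0.06      ]
[0.6338 0.0784 0.076 ] 0.0669 317.9
[0.6423 0.0267 0.076 ] 0.0672 272.0
[ 0.6127 -0.0164  0.076 ] 0.0692 226.9
[ 0.5575 -0.0251  0.076 ] 0.0707 179.9
[0.5129 0.0043 0.076 ] 0.0748 137.0
[0.505  0.0576 0.076 ] 0.0736 94.4
[0.5341 0.0988 0.076 ] 0.0705 53.4
[0.5903 0.1107 0.076 ] 0.0691 4.9
S 0.072 137.7
S 0.0748 94.5
S 0.07 49.5
S 0.0681 185.8
S 0.0671 271.9
S 0.0667 319.2
S 0.0696 224.2
```

```bash
cat >> h.py <<'E'
from scipy.spatial.transform import Rotation as Ro
C=np.array([.577,.0428]);Y=1.293
EX=np.array([np.cos(Y),np.sin(Y)]);EY=np.array([-EX[1],EX[0]])
def where(s):
    R=Ro.from_rotvec(s["eef_rot"]).as_matrix();tip=s["position"]+.166*R[:,2]
    d=tip[:2]-C; print("t",s["time"],"tip base",(d@EX).round(4),(d@EY).round(4),tip[2].round(4),"F",s["ft_force"].round(1),"open",round(s["opening"],3))
    print(" toolx yaw rel base deg",np.degrees(np.arctan2(R[1,0],R[0,0])-Y).round(2)%360,"zaxis",R[:,2].round(3)); return R,tip
def goto(s,x,y,z):
    R,tip=where(s);w=np.r_[C+x*EX+y*EY,z]; print(" shift",(R.T@(w-tip)).round(4))
E
python3 - <<'E'
from station import arm
from h import *
goto(arm.state(),.098,0,.238)
T=dict(np.load("/tmp/top0.npz"));z=T["z_map"]
# heights of things on the wheel (max z per base region)
v,u=np.mgrid[130:260,220:380];Z=z[130:260,220:380]
P=np.stack([(u-T["K"][0,2])/T["K"][0,0]*Z,(v-T["K"][1,2])/T["K"][1,1]*Z,Z],-1)
W=(P-T["t"])@T["R"]
d=W[...,:2]-C;r=np.hypot(d[...,0],d[...,1]);zz=W[...,2];a=np.degrees(np.arctan2(d@EY,d@EX))
for lo in range(20,130,10):
    m=(r>lo/1e3)&(r<lo/1e3+.01)&(Z>0);print(lo,np.percentile(zz[m],[5,50,95,100]).round(3))
E
```

```text
t 0.15 tip base 0.4496 0.5178 0.2381 F [ 0.2 -0.7 -0.2] open 1.002
 toolx yaw rel base deg 87.77 zaxis [-0.    -0.001 -1.   ]
 shift [-5.311e-01 -3.312e-01  5.000e-04]
20 [0.039 0.044 0.055 0.06 ]
30 [0.04  0.043 0.047 0.05 ]
40 [0.04  0.043 0.047 0.05 ]
50 [0.041 0.045 0.05  0.053]
60 [0.042 0.047 0.084 0.09 ]
70 [0.041 0.046 0.083 0.088]
80 [0.04  0.044 0.048 0.053]
90 [0.04  0.044 0.048 0.059]
100 [0.04  0.046 0.056 0.075]
110 [0.041 0.047 0.057 0.074]
120 [0.013 0.041 0.056 0.075]
```

```bash
python3 -m inch '[[[-0.03,-0.02,0],-1,0],[[-0.06,-0.04,0],-2.2,0],[[-0.09,-0.06,0],-2.2,0],[[-0.12,-0.08,0],-2.2,0],[[-0.15,-0.1,0],-2.2,0],[[-0.18,-0.12,0],-2.2,0],[[-0.21,-0.14,0],-2.2,0],[[-0.24,-0.16,0],-2.2,0],[[-0.27,-0.18,0],-2.2,0],[[-0.3,-0.2,0],-2.2,0],[[-0.33,-0.22,0],-2.2,0],[[-0.36,-0.24,0],-2.2,0],[[-0.39,-0.26,0],-2.2,0],[[-0.42,-0.28,0],-2.2,0],[[-0.45,-0.29,0],-2.2,0],[[-0.48,-0.31,0],-2.2,0],[[-0.51,-0.325,0],-2.2,0],[[-0.53,-0.331,0],-2.2,0],[[-0.531,-0.331,0],-2.2,0],[[-0.531,-0.331,0],-2.2,0]]' 10
python3 - <<'E'
from station import arm,optics
from h import *
import cv2
for n in ["scene","wrist","top"]:
    f=optics.grab_frame(n);cv2.imwrite(f"pics/{n}1.png",f["pixels"][:,:,::-1]);np.savez(f"/tmp/{n}1.npz",**f)
goto(arm.state(),.098,0,.112)
a=cv2.imread("pics/scene1.png")[90:290,245:435];cv2.imwrite("pics/scene1z.png",cv2.resize(a,None,fx=3,fy=3,interpolation=cv2.INTER_CUBIC))
E
```

```text
time: 1.82
position: [0.6044, 0.1367, 0.4042]
eef_rot: [-0.439, -3.11, 0.001]
ft_force: [-0.1, 0.2, 0.4]
opening: 0.003
t 1.9667 tip base 0.0999 0.0016 0.2385 F [-0.  -0.3 -0.1] open 0.006
 toolx yaw rel base deg 90.09 zaxis [-0.001  0.001 -1.   ]
 shift [-0.0017 -0.0019  0.1265]
```

View pics/scene1z.png

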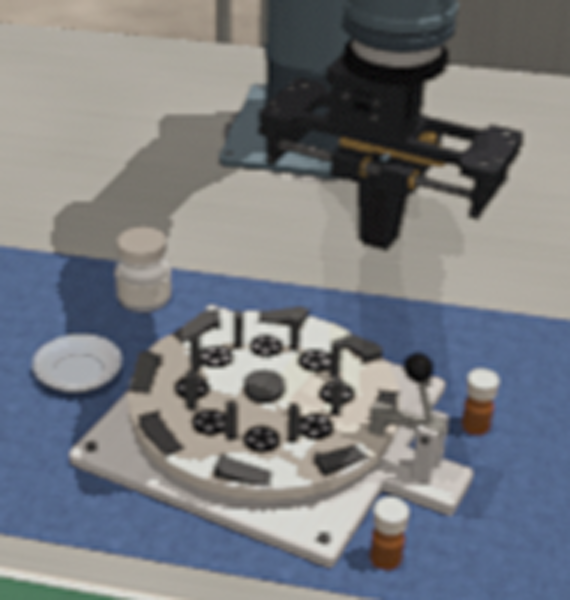

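View pics/wrist1.png

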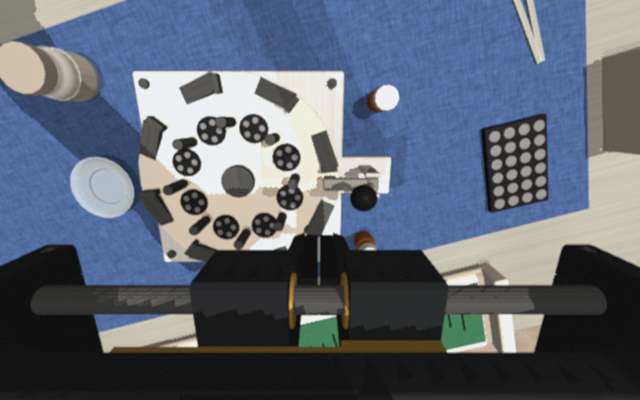

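The fingers are shut. The wrist view shows the hub at (238,181), the ball at (363,198), and the posts and teeth clearly.

Run:
```python
from h import *
W=dict(np.load("/tmp/wrist1.npz"));T=dict(np.load("/tmp/top1.npz"))
for n,p,z in [("hub",(238,181),.056),("ball",(363,198),.127)]+[("scr",p,.016) for p in [(144,84),(332,84),(168,254)]]+[("post",p,.084) for p in [(232,122),(268,143),(296,178),(180,143),(168,189),(199,238),(240,243),(284,229)]]:
    X=onz(W,p,z)[:2]-C; print(n,(X@EX).round(4),(X@EY).round(4),np.hypot(*X).round(4),np.degrees(np.arctan2(X@EY,X@EX)).round(1))
```

```text
hub 0.0013 0.0007 0.0015 27.9
ball 0.1407 -0.0009 0.1407 -0.4
scr -0.116 0.1138 0.1625 135.5
scr 0.1148 0.1133 0.1613 44.6
scr -0.1214 -0.1162 0.1681 -136.3
post 0.0085 0.0691 0.0697 83.0
post 0.0447 0.0477 0.0654 46.8
post 0.0734 0.01 0.0741 7.7
post -0.0484 0.0479 0.0681 135.3
post -0.0687 -0.0022 0.0688 -178.2
post -0.0415 -0.0611 0.0738 -124.2
post 0.0059 -0.0675 0.0677 -85.0
post 0.0581 -0.05 0.0766 -40.7
```

```bash
python3 -m inch '[[[-0.001,-0.002,0.025],0,0],[[-0.001,-0.003,0.05],0,0],[[-0.001,-0.003,0.075],0,0],[[-0.001,-0.003,0.1],0,0],[[-0.001,-0.003,0.115],0,0],[[-0.001,-0.003,0.124],0,0],[[-0.001,-0.003,0.124],0,0],[[-0.001,-0.003,0.124],0,0]]'
python3 - <<'E'
from station import arm,optics
from h import *
import cv2
f=optics.grab_frame("scene");cv2.imwrite("pics/s2.png",cv2.resize(f["pixels"][150:290,285:435,::-1],None,fx=4,fy=4,interpolation=cv2.INTER_CUBIC))
goto(arm.state(),.150,0,.112)
E
```

```text
time: 2.63
position: [0.6039, 0.1353, 0.2812]
eef_rot: [-0.434, -3.111, -0.0]
ft_force: [-0.4, 0.4, 0.3]
opening: 0.007
t 2.6833 tip base 0.0965 -0.0012 0.1158 F [ 1.  -0.1 -0.3] open 0.007
 toolx yaw rel base deg 90.01 zaxis [ 0.001  0.001 -1.   ]
 shift [0.0012 0.0535 0.0039]
```

View pics/s2.png

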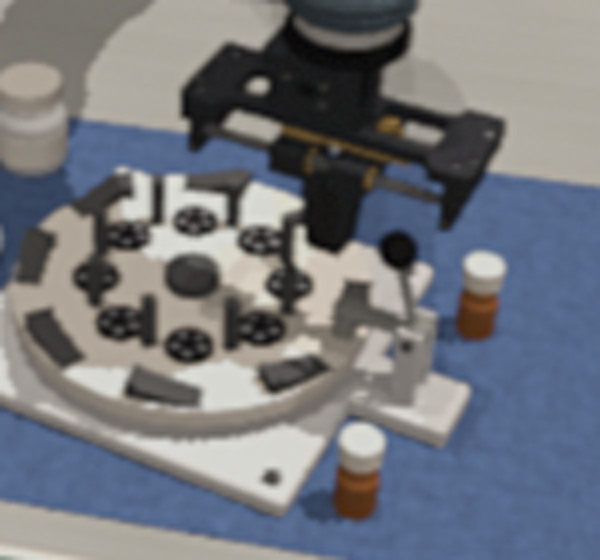

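```bash
python3 -m inch '[[[0.001,0.006,0.004],0,0],[[0.001,0.012,0.004],0,0],[[0.001,0.017,0.004],0,0],[[0.001,0.021,0.004],0,0],[[0.001,0.025,0.004],0,0],[[0.001,0.029,0.004],0,0],[[0.001,0.033,0.004],0,0],[[0.001,0.037,0.004],0,0],[[0.001,0.041,0.004],0,0],[[0.001,0.045,0.004],0,0],[[0.001,0.049,0.004],0,0],[[0.001,0.053,0.004],0,0],[[0.001,0.056,0.004],0,0],[[0.001,0.057,0.004],0,0],[[0.001,0.057,0.004],0,0]]'
python3 - <<'E'
from station import arm,optics
from h import *
import cv2
f=optics.grab_frame("scene");cv2.imwrite("pics/s3.png",cv2.resize(f["pixels"][150:290,285:435,::-1],None,fx=4,fy=4,interpolation=cv2.INTER_CUBIC))
goto(arm.state(),.120,0,.112)
E
```

```text
time: 3.93
position: [0.6188, 0.1901, 0.2767]
eef_rot: [-0.435, -3.111, -0.0]
ft_force: [0.4, -0.2, -0.8]
opening: 0.008
t 3.9833 tip base 0.1527 0.0001 0.1107 F [-0.3  0.1  0.1] open 0.004
 toolx yaw rel base deg 89.98 zaxis [-0. -0. -1.]
 shift [-0.0001 -0.0327 -0.0013]
```

View pics/s3.png

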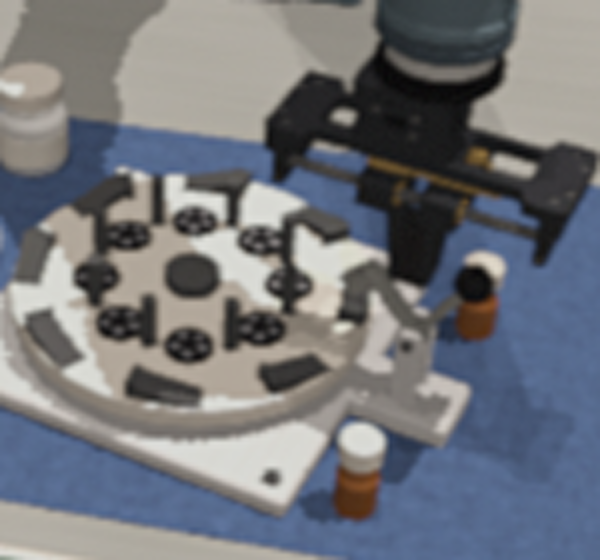

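The ball is now outward at (475,284) in the crop and the nose is lifted, so the pawl is up. I'll raise the arm and go to post 4, on the far side from the pawl.

```bash
python3 -m inch '[[[0,-0.003,-0.01],0,0],[[0,-0.006,-0.025],0,0],[[0,-0.01,-0.04],0,0],[[0,-0.02,-0.055],0,0],[[0,-0.045,-0.06],0,0],[[-0.005,-0.07,-0.06],0,0],[[-0.012,-0.1,-0.06],0,0],[[-0.02,-0.13,-0.06],0,0],[[-0.025,-0.16,-0.06],0,0],[[-0.028,-0.19,-0.06],0,0],[[-0.028,-0.21,-0.06],0,0],[[-0.028,-0.222,-0.06],0,0],[[-0.028,-0.222,-0.06],0,0],[[-0.028,-0.222,-0.06],0,0]]'
python3 - <<'E'
from station import arm,optics
from h import *
import cv2
for n in ["scene","wrist","top"]:
    f=optics.grab_frame(n);cv2.imwrite(f"pics/{n}4.png",f["pixels"][:,:,::-1]);np.savez(f"/tmp/{n}4.npz",**f)
a=cv2.imread("pics/scene4.png")[130:290,245:435];cv2.imwrite("pics/scene4z.png",cv2.resize(a,None,fx=3.6,fy=3.6,interpolation=cv2.INTER_CUBIC))
goto(arm.state(),-.069,-.028,.064)
E
```

```text
time: 5.15
position: [0.585, -0.0312, 0.3378]
eef_rot: [0.436, 3.11, 0.002]
ft_force: [0.3, 0.5, -0.0]
opening: 0.007
t 5.3 tip base -0.067 -0.0276 0.171 F [-0.4  0.1 -0.1] open 0.004
 toolx yaw rel base deg 90.14 zaxis [ 0.001  0.001 -1.   ]
 shift [-0.0003 -0.0022  0.107 ]
```

View pics/scene4z.png

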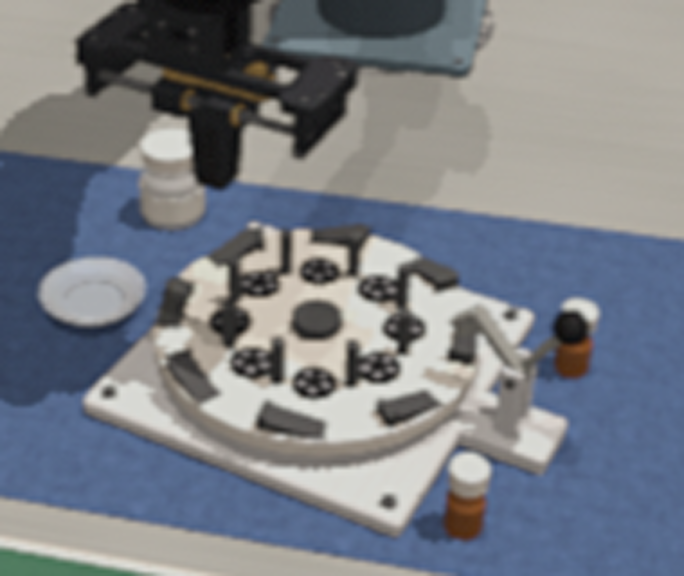

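View pics/wrist4.png

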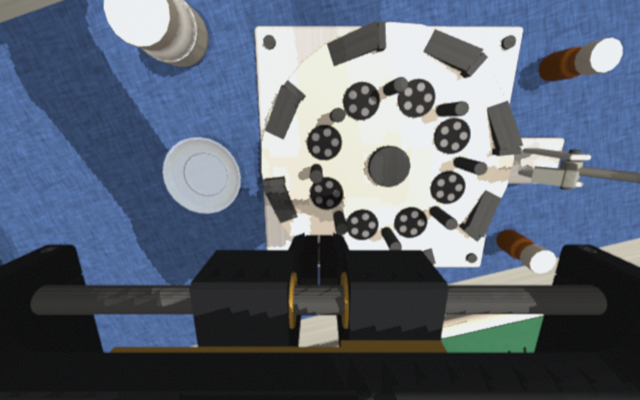

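Pawl stays up: ball at (570,326) in the scene crop. The wrist view shows post 4's top near (316,172), and I'll check it before going down.

Run:
```python
from h import *
W=dict(np.load("/tmp/wrist4.npz"))
for p in [(316,172),(337,115),(400,85),(460,108),(480,167),(452,223),(394,243),(342,230)]:
    X=onz(W,p,.084)[:2]-C; print((X@EX).round(4),(X@EY).round(4),np.hypot(*X).round(4),np.degrees(np.arctan2(X@EY,X@EX)).round(1))
X=onz(W,(389,166),.056)[:2]-C;print("hub",X@EX,X@EY)
for b in [(-.066,-.028,.064)]:
  print(proj(W,np.r_[C+b[0]*EX+b[1]*EY,b[2]]))
```

```text
-0.0704 -0.0001 0.0704 -179.9
-0.0534 0.046 0.0705 139.3
-0.0049 0.0683 0.0685 94.1
0.0442 0.0513 0.0677 49.2
0.0677 0.0041 0.0679 3.5
0.0509 -0.0462 0.0687 -42.2
0.0006 -0.0656 0.0656 -89.5
-0.0471 -0.0528 0.0708 -131.7
hub -0.0017805045999699238 0.0004384703372944085
[320.85499981 197.40933456]
```

```bash
python3 -m inch '[[[-0.001,-0.002,0.02],0,0],[[-0.001,-0.002,0.04],0,0],[[-0.001,-0.002,0.06],0,0],[[-0.001,-0.002,0.08],0,0],[[-0.001,-0.002,0.095],0,0],[[-0.001,-0.002,0.104],0,0],[[-0.001,-0.002,0.106],0,0],[[-0.001,-0.002,0.106],0,0]]'
python3 - <<'E'
from station import arm,optics
from h import *
import cv2
f=optics.grab_frame("scene");cv2.imwrite("pics/s5.png",cv2.resize(f["pixels"][150:290,245:435,::-1],None,fx=4,fy=4,interpolation=cv2.INTER_CUBIC))
goto(arm.state(),-.058,.024,.064)
E
```

```text
time: 5.97
position: [0.5853, -0.0329, 0.2305]
eef_rot: [-0.434, -3.111, -0.0]
ft_force: [-1.0, 0.5, 0.8]
opening: 0.004
t 6.0167 tip base -0.0706 -0.0291 0.0652 F [-0.1 -0.5 -0.2] open 0.005
 toolx yaw rel base deg 90.02 zaxis [ 0.001  0.    -1.   ]
 shift [0.0531 0.0127 0.0011]
```

View pics/s5.png

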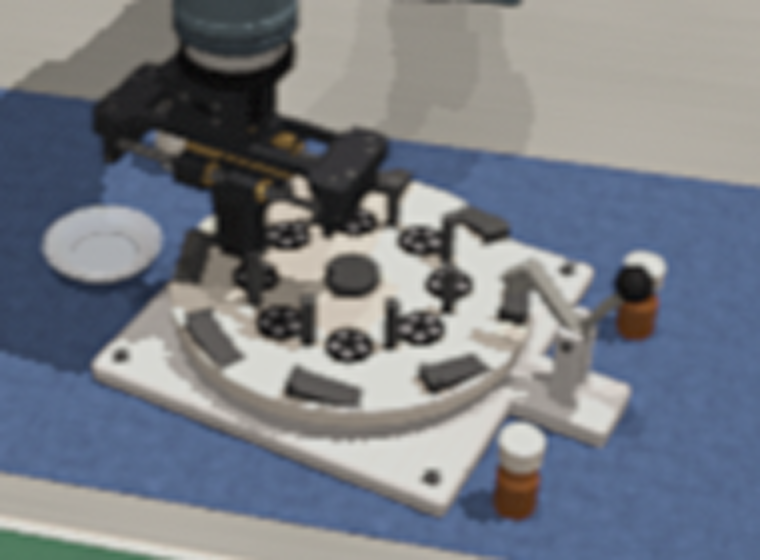

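```bash
python3 -m inch '[[[0.004,0,0],0,0],[[0.008,0,0],0,0],[[0.012,0.001,0],0,0],[[0.016,0.001,0],0,0],[[0.02,0.002,0],0,0],[[0.024,0.003,0],0,0],[[0.028,0.004,0],0,0],[[0.032,0.005,0],0,0],[[0.036,0.007,0],0,0],[[0.04,0.008,0],0,0],[[0.043,0.009,0],0,0],[[0.046,0.01,0],0,0],[[0.049,0.011,0],0,0],[[0.05,0.012,0],0,0],[[0.05,0.012,0],0,0],[[0.05,0.012,0],0,0]]'
python3 - <<'E'
from station import arm,optics
from h import *
import cv2
for n in ["scene","wrist","top"]:
    f=optics.grab_frame(n);np.savez(f"/tmp/{n}6.npz",**f);cv2.imwrite(f"pics/{n}6.png",f["pixels"][:,:,::-1])
a=cv2.imread("pics/scene6.png")[150:290,245:435];cv2.imwrite("pics/scene6z.png",cv2.resize(a,None,fx=4,fy=4,interpolation=cv2.INTER_CUBIC))
goto(arm.state(),-.056,.027,.064)
E
```

```text
time: 7.35
position: [0.54, -0.0079, 0.2305]
eef_rot: [-0.435, -3.11, -0.001]
ft_force: [1.8, -0.4, 0.2]
opening: 0.005
t 7.5 tip base -0.0592 0.0219 0.0644 F [ 0.7 -1.2 -0. ] open 0.01
 toolx yaw rel base deg 89.98 zaxis [-0.001  0.    -1.   ]
 shift [0.0051 0.0032 0.0004]
```

View pics/scene6z.png

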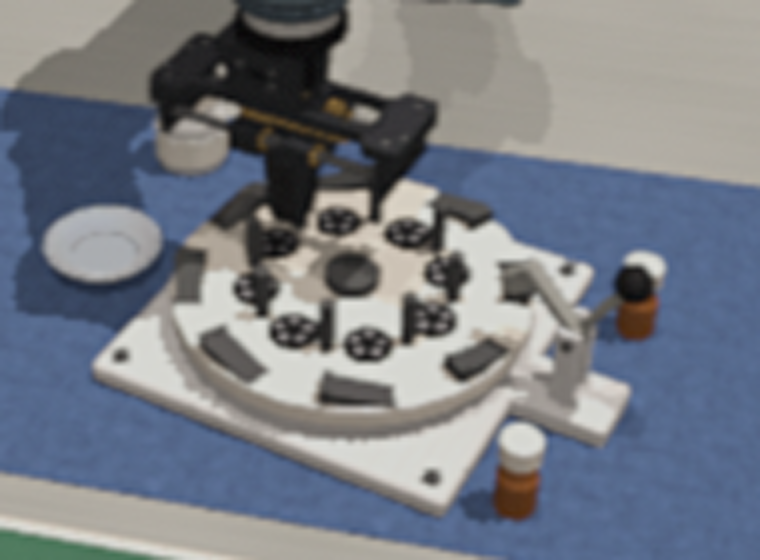

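View pics/wrist6.png

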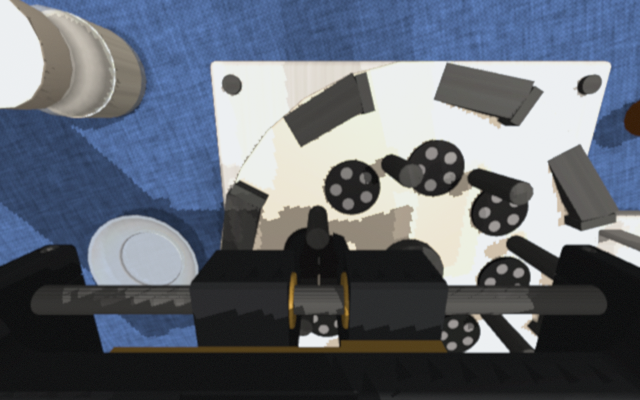

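Post 4 is against the finger at (318,238) in the wrist view. The post 3 top is near (408,175) and post 2 near (520,192). The wheel has turned, so I'll measure it.

Run:
```python
from h import *
import cv2
W=dict(np.load("/tmp/wrist6.npz"))
for n,p in [(4,(318,237)),(3,(409,175)),(2,(520,192))]:
    X=onz(W,p,.084)[:2]-C; a=np.degrees(np.arctan2(X@EY,X@EX))%360; print(n,np.hypot(*X).round(4),a.round(1),np.radians(a-45*n).round(3))
T=dict(np.load("/tmp/top6.npz"))
cv2.imwrite("pics/top6z.png",cv2.resize(T["pixels"][130:260,220:380,::-1],None,fx=4.6,fy=4.6,interpolation=cv2.INTER_CUBIC))
y0=.0219+9e-3+6e-3;print("from contact",-np.arcsin(y0/.07))
```

```text
4 0.0706 148.2 -0.556
3 0.0704 105.0 -0.523
2 0.069 60.2 -0.52
from contact -0.5552348174675067
```

View pics/top6z.png

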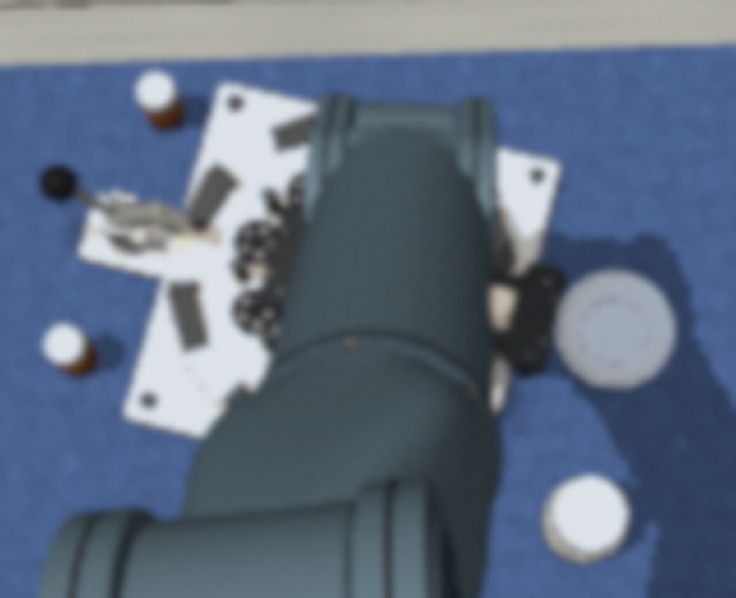

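Wheel is near -0.54, so I need about 0.11 rad more, or 6.5 mm. Then I'll back off and raise.

```bash
python3 -m inch '[[[0.003,0.001,0],0,0],[[0.005,0.002,0],0,0],[[0.0065,0.003,0],0,0],[[0.0065,0.003,0],0,0],[[0.0065,0.003,0],0,0],[[0.0065,0.003,0],0,0]]'
python3 - <<'E'
from station import arm
from h import *
R,t=where(arm.state())
E
python3 -m inch '[[[-0.005,-0.001,0],0,0],[[-0.01,-0.002,0],0,0],[[-0.012,-0.002,-0.01],0,0],[[-0.012,-0.002,-0.035],0,0],[[-0.012,-0.002,-0.06],0,0],[[-0.012,-0.002,-0.085],0,0],[[-0.012,-0.002,-0.105],0,0],[[-0.012,-0.002,-0.12],0,0],[[-0.012,-0.002,-0.12],0,0],[[-0.012,-0.002,-0.12],0,0]]'
python3 - <<'E'
from station import arm,optics
from h import *
import cv2
f=optics.grab_frame("wrist");np.savez("/tmp/w7.npz",**f);cv2.imwrite("pics/w7.png",f["pixels"][:,:,::-1])
where(arm.state())
E
```

```text
time: 8.0
position: [0.5349, -0.0035, 0.2308]
eef_rot: [-0.435, -3.111, -0.0]
ft_force: [1.1, 0.3, -0.3]
opening: 0.009
t 8.0 tip base -0.056 0.0279 0.0648 F [ 1.1  0.3 -0.3] open 0.009
 toolx yaw rel base deg 89.98 zaxis [-0.  0. -1.]
time: 8.83
position: [0.546, -0.0092, 0.3516]
eef_rot: [0.436, 3.11, 0.001]
ft_force: [-0.3, -0.3, -0.8]
opening: 0.004
t 8.8833 tip base -0.0585 0.016 0.1845 F [-0.1  0.4 -0.6] open 0.005
 toolx yaw rel base deg 89.96 zaxis [-0.001  0.    -1.   ]
```

View pics/w7.png

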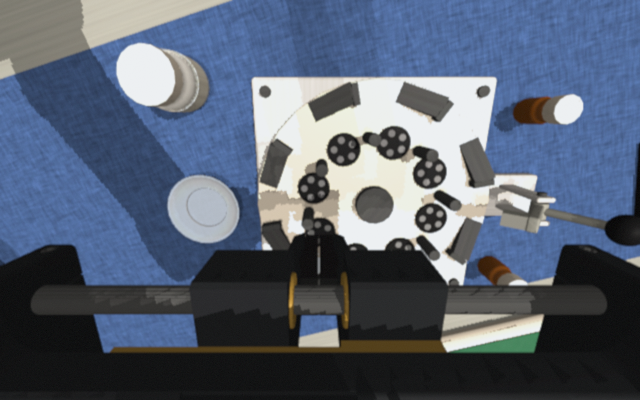

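Retreat was clean and the pawl is still up, with the ball at (628,230). Post tops: (322,167), (374,141), (430,154), (453,201), (432,251), (308,214).

Run:
```python
from h import *
W=dict(np.load("/tmp/w7.npz"))
h=onz(W,(374,204),.056)[:2]
for c in (C,h):
  L=[]
  for p in [(322,167),(374,141),(430,154),(453,201),(432,251),(308,214)]:
    X=onz(W,p,.084)[:2]-c; a=np.degrees(np.arctan2(X@EY,X@EX)); L.append((a+22.5+22.5)%45-45);print(np.hypot(*X).round(4),a.round(1),L[-1].round(1))
  print(np.radians(np.mean(L)))
from station import arm
goto(arm.state(),.245,0,.18)
```

```text
0.0719 141.2 -38.8
0.0686 99.1 -35.9
0.0686 55.3 -34.7
0.0664 11.4 -33.6
0.0637 -36.3 -36.3
0.0691 179.4 -0.6
-0.5232440748211449
0.0692 141.4 -38.6
0.0665 97.7 -37.3
0.0683 53.1 -36.9
0.068 9.6 -35.4
0.0663 -36.5 -36.5
0.0672 -179.1 -44.1
-0.665800286966445
t 8.8833 tip base -0.0585 0.016 0.1845 F [-0.1  0.4 -0.6] open 0.005
 toolx yaw rel base deg 89.96 zaxis [-0.001  0.    -1.   ]
 shift [-0.0158  0.3035  0.0045]
```

Wheel is about -0.65. Post 4 against the finger gives -0.66, and the last picked point looks wrong. Next I'll go round to the ball's outer side.

```bash
python3 -m inch '[[[-0.002,0.02,0],0,0],[[-0.004,0.045,0],0,0],[[-0.006,0.07,0],0,0],[[-0.008,0.095,0],0,0],[[-0.01,0.12,0],0,0],[[-0.012,0.145,0],0,0],[[-0.014,0.17,0],0,0],[[-0.016,0.195,0],0,0],[[-0.016,0.22,0],0,0],[[-0.016,0.245,0],0,0],[[-0.016,0.265,0],0,0],[[-0.016,0.285,0],0,0],[[-0.016,0.3,0],0,0],[[-0.016,0.304,0],0,0],[[-0.016,0.304,0],0,0],[[-0.016,0.304,0.02],0,0],[[-0.016,0.304,0.045],0,0],[[-0.016,0.304,0.065],0,0],[[-0.016,0.304,0.074],0,0],[[-0.016,0.304,0.074],0,0]]'
python3 - <<'E'
from station import arm,optics
from h import *
import cv2
f=optics.grab_frame("scene");cv2.imwrite("pics/s8.png",cv2.resize(f["pixels"][150:290,265:455,::-1],None,fx=4,fy=4,interpolation=cv2.INTER_CUBIC))
f=optics.grab_frame("top");np.savez("/tmp/t8.npz",**f);cv2.imwrite("pics/t8.png",cv2.resize(f["pixels"][130:260,220:380,::-1],None,fx=4.6,fy=4.6,interpolation=cv2.INTER_CUBIC))
goto(arm.state(),.185,0,.11)
E
```

```text
time: 10.55
position: [0.6439, 0.2771, 0.2738]
eef_rot: [-0.437, -3.107, 0.006]
ft_force: [-1.7, -1.3, 0.5]
opening: 0.007
t 10.65 tip base 0.2449 -0.001 0.1112 F [-0.5  0.1  1.2] open 0.008
 toolx yaw rel base deg 89.91 zaxis [ 0. -0. -1.]
 shift [ 0.001  -0.0599  0.0012]
```

View pics/s8.png

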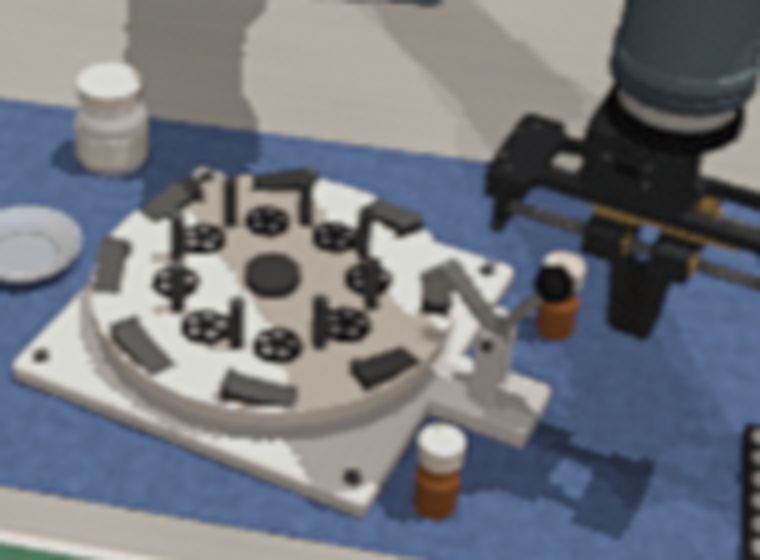

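View pics/t8.png

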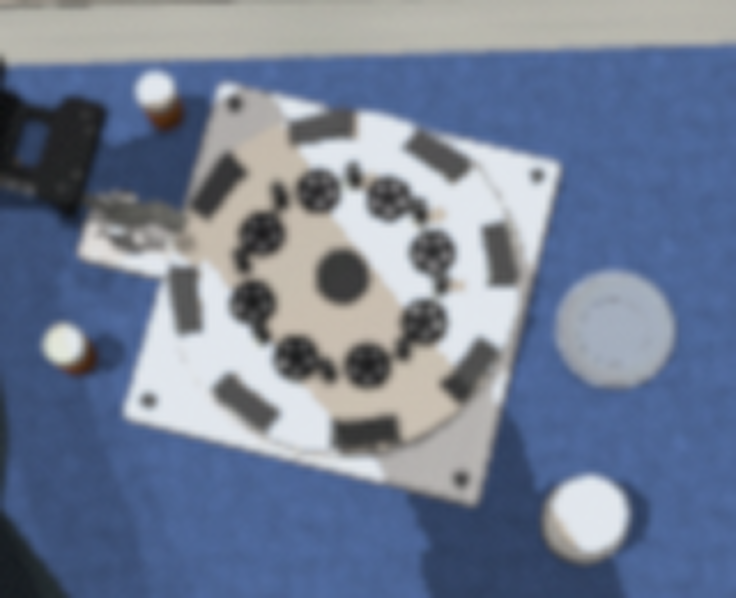

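The top view now shows the whole wheel unobstructed, and the finger is outside the ball. I'll measure the wheel angle.

Run:
```python
from h import *
T=dict(np.load("/tmp/t8.npz"))
tz=lambda u,v:((u+.5)/4.6-.5+220,(v+.5)/4.6-.5+130)
A=[(288,188),(362,174),(425,213),(440,290),(399,355),(321,369),(260,329),(242,250)]
B=[(281,195),(354,172),(420,208),(444,284),(404,349),(329,372),(263,332),(243,256)]
c0=C
def ang(p):
    X=onz(T,tz(*p),.068)[:2]-c0; return np.arctan2(X@EY,X@EX)
d=[np.degrees(ang(b)-ang(a)+np.pi)%360-180 for a,b in zip(A,B)]
print(np.round(d,1),np.mean(d), "wheel",0.05+np.radians(np.mean(d)-45))
```

```text
[5.7 4.8 4.1 3.8 4.1 4.5 2.4 3.4] 4.105298284634717 wheel -0.6637471915540971
```

```bash
python3 -m inch '[[[0.001,-0.006,0.001],0,0],[[0.001,-0.012,0.001],0,0],[[0.001,-0.017,0.001],0,0],[[0.001,-0.021,0.001],0,0],[[0.001,-0.025,0.001],0,0],[[0.001,-0.029,0.001],0,0],[[0.001,-0.033,0.001],0,0],[[0.001,-0.037,0.001],0,0],[[0.001,-0.041,0.001],0,0],[[0.001,-0.045,0.001],0,0],[[0.001,-0.049,0.001],0,0],[[0.001,-0.053,0.001],0,0],[[0.001,-0.057,0.001],0,0],[[0.001,-0.06,0.001],0,0],[[0.001,-0.06,0.001],0,0],[[0.001,-0.06,0.001],0,0]]'
python3 - <<'E'
from station import arm,optics
from h import *
import cv2
f=optics.grab_frame("scene");cv2.imwrite("pics/s9.png",cv2.resize(f["pixels"][150:290,265:455,::-1],None,fx=4,fy=4,interpolation=cv2.INTER_CUBIC))
where(arm.state())
E
```

```text
time: 11.98
position: [0.6274, 0.2214, 0.2758]
eef_rot: [0.436, 3.111, 0.0]
ft_force: [-0.5, 0.2, -0.0]
opening: 0.006
t 12.0333 tip base 0.1858 0.0006 0.1098 F [0.3 0.2 0.6] open 0.003
 toolx yaw rel base deg 89.97 zaxis [ 0.  0. -1.]
```

View pics/s9.png

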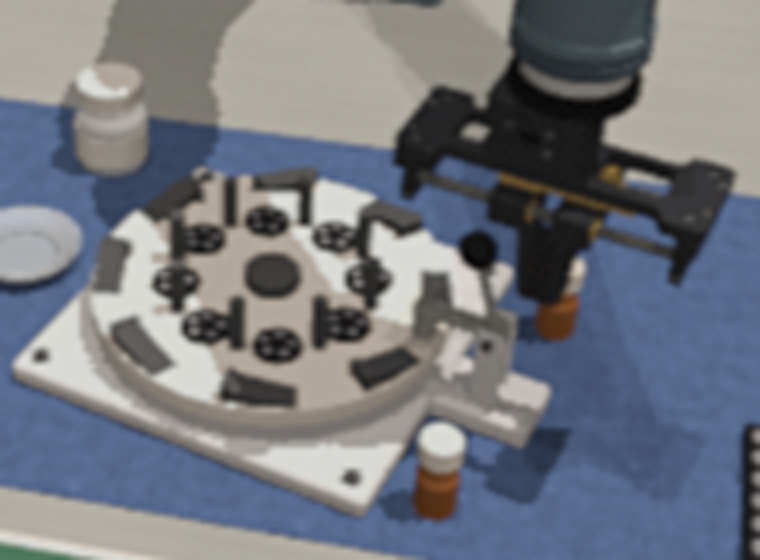

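The pawl fell shut, with the ball at (478,250) in the crop. That is pixel (384.2,212.1) in the full frame, the same place as at the start. Now I'll back away.

```bash
python3 -m inch '[[[0,0.02,0],0,0],[[0,0.045,0],0,0],[[0,0.07,-0.02],0,0],[[0,0.09,-0.05],0,0],[[0,0.1,-0.08],0,0],[[0,0.11,-0.11],0,0],[[0,0.115,-0.13],0,0],[[0,0.115,-0.13],0,0],[[0,0.115,-0.13],0,0]]'
python3 - <<'E'
from station import arm,optics
from h import *
import cv2
S=optics.grab_frame("scene");cv2.imwrite("pics/s10.png",cv2.resize(S["pixels"][155:290,245:435,::-1],None,fx=4.2,fy=4.2,interpolation=cv2.INTER_CUBIC))
T=optics.grab_frame("top");cv2.imwrite("pics/t10.png",cv2.resize(T["pixels"][130:260,220:380,::-1],None,fx=4.6,fy=4.6,interpolation=cv2.INTER_CUBIC))
where(arm.state())
def bl(f,lo):
    p=f["pixels"].astype(int);m=(p.max(2)<35).astype(np.uint8);x0,y0=lo
    s=m[y0-8:y0+9,x0-8:x0+9];v,u=np.nonzero(s);return (u.mean()+x0-8,v.mean()+y0-8,len(u))
for n,f,lo in [("scene",S,(384,212)),("top",T,(248,173))]:
    print(n,bl(dict(np.load(f"/tmp/{n}0.npz")),lo),bl(f,lo))
E
```

```text
time: 12.78
position: [0.6591, 0.3328, 0.4069]
eef_rot: [0.434, 3.109, 0.003]
ft_force: [-0.9, 0.0, -1.3]
opening: 0.005
t 12.8833 tip base 0.2999 0.001 0.2383 F [-0.5 -0.1 -0.7] open 0.008
 toolx yaw rel base deg 89.96 zaxis [-0.002 -0.001 -1.   ]
scene (np.float64(383.85714285714283), np.float64(213.0857142857143), 35) (np.float64(384.1224489795918), np.float64(212.30612244897958), 49)
top (np.float64(248.10526315789474), np.float64(173.21052631578948), 19) (np.float64(247.96), np.float64(172.6), 25)
```

View pics/s10.png

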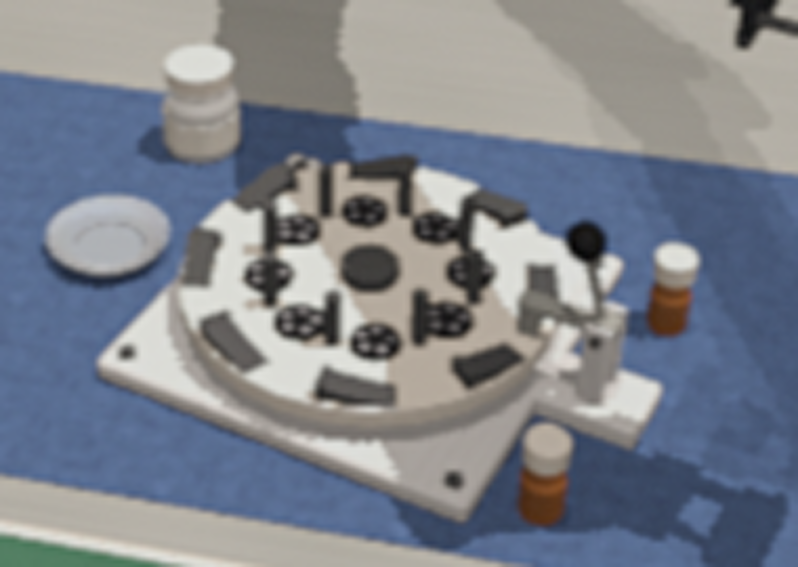

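View pics/t10.png

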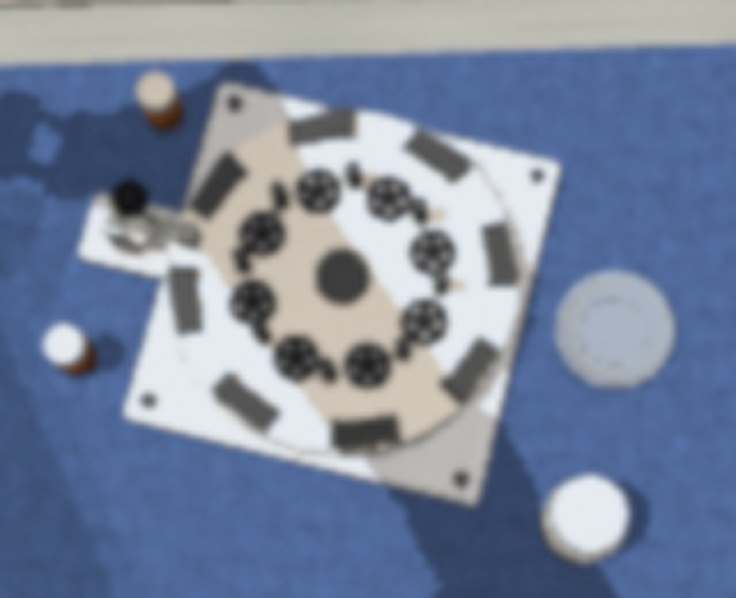

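The ball is back at its start pixels, (586,241) in the scene crop and (128,197) in the top crop. The wheel hasn't moved since the last measurement, the vials, dish and jar are in place, and the arm is clear.

```bash
python3 -c "
from station import arm
print(arm.hand_in())"
```

```text
the job is handed in; nothing more can be done
None
```

The carousel is one notch back with the pawl down in the new notch, and the job is handed in at about 13 s of the 56 s allowed. No verdict was reported. I pushed the ball outward with the shut fingertips until the pawl tipped up and stayed up. Then I pushed post 4 clockwise, went round, and pushed the ball back in so the pawl dropped.

**Last checks:**
- **Wheel:** the top view gives about -0.66 rad, and post 4's contact with the finger also gave -0.66. The wrist view gave about -0.64 once I left out one post I had picked badly (averaged in, it gave -0.52 or -0.67, depending on the centre used). All but that -0.52 lie well inside the home range of -0.785 to -0.525.
- **Pawl:** the ball is back at its starting pixels to within 1 pixel in both the scene and top views. I judged the pawl fully home from that, not from a direct angle reading.
- **Surroundings:** the vials, dish and jar are where they were in both views. I did not compare the bowl, forceps or well tray at the end, but the arm never came down near them.
- **Forces:** the wrist readings I took stayed under about 3 N, and the arm was clear of everything at hand-in.

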